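Park the rivet canister by pushing it at its foot

ROBOT

A 6-joint arm with a two-finger parallel gripper is mounted at the origin on the work surface. World frame = base frame: x ahead of the robot, y to its left, z up, the work surface at z = 0. Lengths are in m, angles in rad, forces in N, time in s.
With the tool pointing down it reaches from about 0.25 to 0.775 m from the base axis. Payload 4 kg.
Tool frame: the origin (TCP) lies at the very end of the fingers, on their centre line; the grasp point (between the pads) lies 19 mm behind it; z points along the fingers, y is the line along which they close (so a half turn about z gives the same grasp; the last joint's range is limited). The gripper opens to 94 mm and grips with 3 to 60 N. Pads are 16 mm wide; open, the fingers measure 119 mm over their backs; the gripper's body (75 mm by 177 mm) begins 78 mm behind the grasp point.
Start: joints at [1.073, 0.087, 1.371, -0, 1.684, -0.103], TCP at [0.212, 0.508, 0.206] pointing down, gripper open.
Joint ranges: [-3.1, 3.1], [-0.76, 2.03], [0.27, 2.55], [-1.08, 4.22], [0.17, 2.65], [-2.57, 2.57]. Speed limits (rad/s): [2.79, 2.79, 3.14, 3.14, 3.14, 3.14].

INTERFACE

Orientations are given as [roll, pitch, yaw] about the fixed x, y, z axes, in that order (R = Rz(yaw) Ry(pitch) Rx(roll)).
In Python, from bench import robot gives the robot as it stands. The module is installed in compiled form; this text tells all that it offers.
- The arm moves only by the tool move_arm, never from a script. Its argument "deltas" is one flat list of numbers, 7 for each row, row after row: the turn, a rotation vector about the tool's x, y, z in rad, then the shift along the tool's x, y, z in cm, then the closure, from -1 (fully open) to 1 (shut). A call has 1 to 8 rows; each row is the pose to reach, as a shift and turn from the pose commanded when the call began, along the tool's axes at that moment; what a row does not reach only later rows make up. A row lasts 1/10 s, in which the tool goes at most 50 mm and 8.59 degrees, less where a joint would pass 70% of its speed; a pose out of reach is approached as far as the arm can. A call with a gripper value outside its range is refused whole. The fingers move at their own pace and stop on an object; the grip force is fixed at half the most. Time passes only in rows, so rows that repeat a pose let the fingers close. It gives the time, the measured TCP pose, the force, the opening and the grip force at its end, in the units of the state.
- robot.get_obs(): the state, without advancing time (a new reading comes with each control period).
- robot.snapshot(name): name is "scene" or "top" or "wrist"; returns a dict with "image" (400x640x3 uint8, red, green, blue), "depth" (400x640 float32, m along the optical axis (not along the pixel's ray), 0 where there is no reading), "fov_y" (degrees; the focal length in pixels is half the picture's height over the tangent of half this angle, whatever the lens; pixels are square), "cx", "cy" (the principal point, pixels), "origin" and "orientation" of the camera in the world; the wrist camera has in their place "T_tool_cam" (4x4, takes a point from camera to tool coordinates, whose origin is the TCP and whose axes are the flange's). Camera axes: x right, y up, looking along -z (the intrinsics and any distortion apply to the point x, -y, -z); pixel columns grow to the right and rows downward; lengths in m; the calibration is good to about 2 mm. A picture is of the moment at which its call begins: read the wrist's pose just before it.
- robot.close_job(): hands the job in; it is judged then, once.
The state is a dict: "time": time; "joint_positions": joint angles; "qvel": joint speeds; "joint_torque": joint torques, N m; "tool_pos": TCP position; "ee_rot": TCP orientation; "wrist_force": force on the tool from outside, world axes, zero at the start; "wrist_torque": the same for the moment, N m; "width": finger opening in m; "finger_force": force on a finger pad.
Only numpy, scipy, OpenCV 4.12 (cv2) and the standard library are available. Lean on these libraries where they do the work, as an engineer would, in place of code of your own. Each camera call takes 0.05 s, during which the arm holds its last target. There are 200 camera calls.

TASK

Push the heavy, narrow rivet canister along the bench, square and fully home against the back stop of its three-sided beech bay. Push gently and low, only on the foot below the raised bead, so that it slides without tipping; do not touch it above the bead, grip it or lift it. Leave the other things on the bench where they are, and finish clear of the canister.

Things in the scene. Friction and masses are not known exactly. Their poses are not given: they have to be found in the camera images.
- canister: Foot of the square-sided aluminium canister, up to a thin bead 45 mm high; only this is pushed. Whole canister: 60 deep (x), 84 wide (y), 131 mm high, about 0.9 kg, friction about 0.6, both varying. Origin: centre of underside; z up. Starts upright, its origin 170-240 mm out on the bay's -x side, up to 35 mm off its centre line, turned up to 0.25 rad. Pushes above about 40 mm tip it.
- canister_upper: The rest of the same canister, rigid with the foot, not to be touched: box from the bead to 105 mm height, then a round screw cap 52 mm across to 131 mm. Origin: on the centre line 45 mm above the underside; axes as the canister's.
- bay: Fixed bay of beech fences 25 mm high, no floor. x points level into it (to world +y within 0.4 rad), y across, z up. Origin: on the bench where the parked canister's origin lies. Stop face at x = +30 mm; side fences at y = +-52 mm from x = -4 to 30, then splayed out to y = +-68 at x = -32 mm; open to -x. The parked canister's axes lie along the bay's; its near face is at x = -30 mm.
- anvil: Bystander: dark cast iron stake anvil, round foot 84 mm across, 86 mm high, top bar 100 mm long with a 50 mm horn reaching 106 mm from its origin along its x. Origin: centre of the underside. Stands on the bay's -y side of the way.
- scribing_block: Bystander: worn beech scribing block 70 x 48 x 30 mm, on the bay's +y side. Origin: centre of the underside.
- bead: Bystander: red glass droplet bead, 28 mm across and 28 mm high, standing on its flat end on the bay's +y side of the way. Origin: centre of the underside.
- lantern_door: Bystander: pierced brass lantern door 130 x 85 x 5 mm lying flat on the bench beyond the back stop. Origin: centre of the underside.
Things that resemble listed ones, but are neither listed nor needed, are in the scene too. Leave any green look-alike of the canister alone.

How it is judged:
On the way:
1. the fingers push the foot and the canister has slid at least 50 mm, upright (contact force between the fingers and canister above 0.3 N and distance of canister from where it was at the start of the episode above 0.05 m and angle between canister's own z axis and vertical below 0.15 rad), for 0.05 s.
At the end, for the whole second after the job is handed in: The canister stands upright and still on the bench inside the bay, within 5 mm of touching the back stop along the bay, within 14 mm of the bay's centre line and square with it within 0.1 rad, and the robot touches nothing (x of canister in the frame of bay between -0.005 and 0.006 m and y of canister in the frame of bay between -0.014 and 0.014 m and angle between the x axis of canister and the x axis of bay, either way round below 0.1 rad and angle between canister's own z axis and vertical below 0.04 rad and height (world z) of canister below 0.005 m and linear speed of canister below 0.01 m/s).
It fails at once if the canister tipped more than 0.2 rad (angle between canister's own z axis and vertical above 0.2 rad).
It fails at once if the canister was lifted off the bench (height (world z) of canister above 0.012 m).
It fails at once if the canister was touched above the bead (contact force between any of the fingers, the arm and canister_upper above 1 N).
It fails at once if the canister was squeezed or shoved with more than 45 N (contact force between the fingers and canister above 45 N).
It fails at once if the anvil, scribing block, bead or lantern door was moved more than 12 mm (distance of any of anvil, scribing_block, bead, lantern_door from where it was at the start of the episode above 0.012 m).
It also fails if it takes over 48 s, if anything falls off the work surface, if the arm or the gripper's body presses on something with over 40 N, if the wrist force passes 120 N, or if a joint passes its speed limit or range.

## Working session

There is one attempt and no reset: what is moved stays moved. The work goes in short steps, Python scripts to look and compute and a tool call to move; the robot and the scene stay as the last step left them, time stands still between calls to the robot, and variables do not carry over. Pictures are saved under pics/ and viewed, at most 10 in all, crops included, and the job is handed in when it is done.

Besides the shell and the picture viewer there is one more tool, called after "Request:" as name(argument=value, ...) on one line, values as JSON. move_arm: Moves the arm, as the interface text tells. Its arguments: {"type":"object","properties":{"deltas":{"type":"array","items":{"type":"number"}}},"required":["deltas"]}

```bash
mkdir -p pics; cat > h.py <<'E'
import numpy as np, cv2
from bench import robot
from scipy.spatial.transform import Rotation as R
def snap(n):
    o=robot.get_obs(); s=robot.snapshot(n)
    if n=="wrist":
        T=np.eye(4);T[:3,:3]=R.from_euler('xyz',o['ee_rot']).as_matrix() if np.size(o['ee_rot'])==3 else np.array(o['ee_rot']).reshape(3,3)
        T[:3,3]=o['tool_pos'];T=T@np.array(s['T_tool_cam'])
    else:
        T=np.eye(4);q=np.array(s['orientation']);T[:3,3]=s['origin']
        T[:3,:3]=R.from_euler('xyz',q).as_matrix() if q.size==3 else (q if q.size==9 else R.from_quat(q).as_matrix())
    s['T']=T;return s
def pts(s):
    f=200/np.tan(np.radians(s['fov_y'])/2);v,u=np.mgrid[0:400,0:640];d=s['depth']
    P=np.stack([(u-s['cx'])/f*d,-(v-s['cy'])/f*d,-d],-1)
    return P@s['T'][:3,:3].T+s['T'][:3,3]
E
python3 - <<'E'
from h import *
for n in("top","scene"):
    s=snap(n);print(n,{k:v for k,v in s.items() if k not in('image','depth')})
    cv2.imwrite(f'pics/{n}0.png',s['image'][...,::-1]);np.savez(f'pics/{n}0.npz',im=s['image'],P=pts(s),d=s['depth'])
print(robot.get_obs())
E
```

```text
top {'fov_y': 51.25067634006506, 'cx': 323.7862984062864, 'cy': 198.426752514112, 'origin': array([0.47435286, 0.03336672, 0.91274062]), 'orientation': array([ 0.1302386 , -0.02180735, -1.584857  ]), 'T': array([[-0.01405687,  0.99147274, -0.1295539 ,  0.47435286],
       [-0.9996634 , -0.0111095 ,  0.02344483,  0.03336672],
       [ 0.02180563,  0.12983985,  0.99129518,  0.91274062],
       [ 0.        ,  0.        ,  0.        ,  1.        ]])}
scene {'fov_y': 57.03599488892147, 'cx': 313.08120796994905, 'cy': 202.98606024735295, 'origin': array([1.10075218, 0.44543048, 0.56690701]), 'orientation': array([0.92551198, 0.02020691, 2.22900867]), 'T': array([[-0.61157876, -0.48565461,  0.62458869,  1.10075218],
       [ 0.79092551, -0.3551239 ,  0.49832103,  0.44543048],
       [-0.02020554,  0.79876568,  0.60130285,  0.56690701],
       [ 0.        ,  0.        ,  0.        ,  1.        ]])}
{'time': 0.1, 'joint_positions': array([ 1.07288779e+00,  8.79122334e-02,  1.37208972e+00, -2.58581242e-05,
        1.68357337e+00, -1.03103763e-01]), 'qvel': array([ 0.00116322, -0.00126319, -0.0042596 , -0.00060104,  0.00013122,
        0.00106132]), 'joint_torque': array([ 2.47960772e-03, -3.41251552e+01, -3.03302014e+01,  7.19899801e-02,
        3.03295429e-02, -9.72342173e-05]), 'tool_pos': array([0.2113285 , 0.50725762, 0.20441098]), 'ee_rot': array([-3.13961787e+00, -1.78495335e-04,  2.74678482e+00]), 'wrist_force': array([-0.585839  ,  0.04013799, -0.22582193]), 'wrist_torque': array([ 0.01124227, -0.03627003, -0.00285   ]), 'finger_force': 0.0, 'width': 0.09382942725972171}
```

View pics/top0.png

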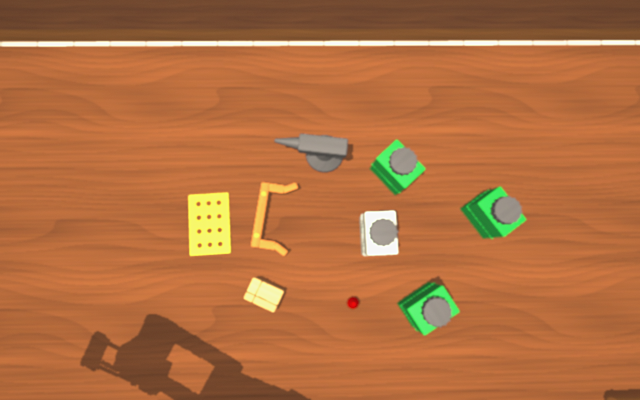

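View pics/scene0.png

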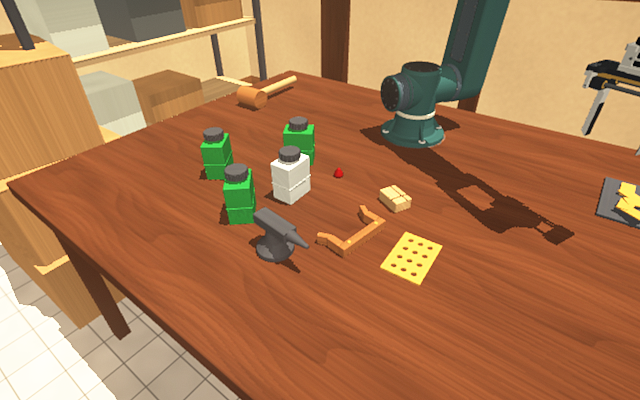

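Top view: bare aluminium canister at (380,232), between green look-alikes at (398,165), (430,308) and (495,212). The bay opens to the right at (265,215). Anvil is at (320,150), bead (353,302), scribing block (264,294), door (209,223). The white canister is the one meant, since the others are green.

```bash
python3 - <<'E'
from h import *
z=np.load('pics/top0.npz');im,P=z['im'],z['P'];hsv=cv2.cvtColor(im,cv2.COLOR_RGB2HSV)
def rect(m,name):
    q=P[m][:,:2].astype(np.float32)
    if len(q)<15: print(name,len(q));return
    c,sz,a=cv2.minAreaRect(q);print(name,len(q),'c',np.round(c,4),'sz',np.round(sz,3),'a',round(a,1),'zmed',np.median(P[m][:,2]).round(4),'bb',q.min(0).round(3),q.max(0).round(3))
def box(r0,r1,c0,c1):
    m=np.zeros(im.shape[:2],bool);m[r0:r1,c0:c1]=1;return m
Z=P[...,2]
for n,b in dict(white=(200,265,352,405),g1=(135,200,368,430),g2=(180,245,458,530),g3=(275,340,393,465)).items():
    B=box(*b); rect(B&(abs(Z-.105)<.007),n+' top'); rect(B&(abs(Z-.131)<.007),n+' cap')
rect(box(125,180,270,355)&(Z>.05),'anvil');rect(box(290,312,343,363)&(Z>.008),'bead');rect(box(275,315,240,290)&(Z>.02),'block')
m=box(178,260,245,303)&(abs(Z-.025)<.006);rect(m,'bay top')
# stop bar: 
mm=box(188,242,245,275)&(abs(Z-.025)<.006);rect(mm,'stop')
rect(box(190,258,185,233)&(hsv[...,1]>150)&(hsv[...,0]>22)&(hsv[...,0]<35),'door')
c=cv2.resize(im[120:345,175:540],None,fx=2.1,fy=2.1,interpolation=cv2.INTER_CUBIC);cv2.imwrite('pics/crop1.png',c[...,::-1])
E
```

```text
white top 701 c [ 0.5123 -0.0955] sz [0.084 0.06 ] a 1.5 zmed 0.105 bb [ 0.471 -0.126] [ 0.554 -0.064]
white cap 618 c [ 0.5118 -0.0952] sz [0.053 0.052] a 80.8 zmed 0.1309 bb [ 0.486 -0.122] [ 0.538 -0.068]
g1 top 657 c [ 0.6489 -0.1378] sz [0.084 0.061] a 43.5 zmed 0.1048 bb [ 0.599 -0.186] [ 0.699 -0.09 ]
g1 cap 587 c [ 0.6492 -0.1388] sz [0.052 0.053] a 10.0 zmed 0.1309 bb [ 0.623 -0.166] [ 0.675 -0.112]
g2 top 688 c [ 0.5511 -0.3341] sz [0.084 0.06 ] a 35.3 zmed 0.1047 bb [ 0.502 -0.381] [ 0.601 -0.287]
g2 cap 620 c [ 0.5512 -0.3345] sz [0.052 0.054] a 48.9 zmed 0.1307 bb [ 0.526 -0.361] [ 0.578 -0.307]
g3 top 736 c [ 0.3638 -0.1901] sz [0.061 0.084] a 31.5 zmed 0.1047 bb [ 0.318 -0.239] [ 0.41  -0.141]
g3 cap 670 c [ 0.365  -0.1902] sz [0.052 0.054] a 18.5 zmed 0.131 bb [ 0.338 -0.218] [ 0.391 -0.163]
anvil 1161 c [0.6142 0.0077] sz [0.247 0.142] a 19.4 zmed 0.0853 bb [ 0.474 -0.035] [0.716 0.115]
bead 117 c [ 0.4134 -0.0058] sz [0.143 0.024] a 42.2 zmed 0.0176 bb [ 0.358 -0.057] [0.474 0.033]
block 819 c [0.4319 0.1109] sz [0.074 0.16 ] a 53.6 zmed 0.0301 bb [0.357 0.033] [0.474 0.18 ]
bay top 1007 c [0.5537 0.1205] sz [0.079 0.156] a 80.2 zmed 0.025 bb [0.471 0.07 ] [0.628 0.168]
stop 520 c [0.558  0.1433] sz [0.047 0.114] a 88.9 zmed 0.025 bb [0.501 0.119] [0.615 0.168]
door 910 c [0.5424 0.1719] sz [0.137 0.277] a 0.2 zmed 0.0042 bb [0.474 0.033] [0.611 0.31 ]
```

View pics/crop1.png

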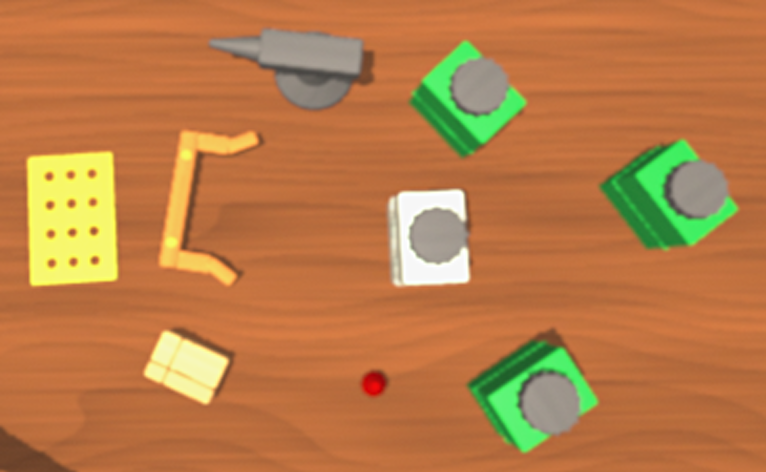

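```bash
python3 - <<'E'
from h import *
z=np.load('pics/top0.npz');im,P=z['im'],z['P']
Z=P[...,2];m=np.zeros(Z.shape,bool);m[178:260,245:303]=1;m&=abs(Z-.025)<.004
# exclude depth-edge mixed points
q=P[m][:,:2]; 
th=np.radians(81.5)
for _ in range(3):
    ex=np.array([np.cos(th),np.sin(th)]);ey=np.array([-ex[1],ex[0]])
    a=q@ex;b=q@ey
    mid=(b.min()+b.max())/2
    bins=np.arange(mid-.04,mid+.04,.006);lo=[];hi=[];bc=[]
    for k in bins:
        s=(b>k)&(b<k+.006)
        if s.sum()>3: lo.append(a[s].min());hi.append(a[s].max());bc.append(k+.003)
    s1=np.polyfit(bc,lo,1)[0];s2=np.polyfit(bc,hi,1)[0];th-=np.arctan((s1+s2)/2);print(np.degrees(th),s1,s2)
face=np.median(lo);back=np.median(hi)
s=(a>face-.030)&(a<face-.004);bl=b[s&(b<mid)].max();bh=b[s&(b>mid)].min()
print('face',face,'thick',back-face,'extent b',b.min(),b.max(),'amin',a.min()-face)
near=(a>face-.028)&(a<face-.006);print('inner gap at deep part',b[near&(b<mid)].max(),b[near&(b>mid)].min())
mid2=(b[near&(b<mid)].max()+b[near&(b>mid)].min())/2
O=(face-.030)*ex+mid2*ey;print('origin',O,'th',th,'origin alt mid',(face-.03)*ex+mid*ey)
R2=np.stack([ex,ey])
for n,c in dict(can=(.512,-.0953),g1=(.649,-.138),g2=(.551,-.334),g3=(.3645,-.190),anvilfoot=(.60,-.0)).items(): print(n,(R2@(np.array(c)-O)).round(4))
am=(Z>.04);am[:125]=0;am[185:]=0;am[:,:265]=0;am[:,358:]=0
w=P[am][:,:2]; w=w[w[:,0]>.56];d=(w-O)@R2.T;print('anvil in bay',d.min(0),d.max(0)); 
hs=cv2.cvtColor(im,cv2.COLOR_RGB2HSV);rm=(hs[...,1]>200)&(im[...,0]>120)&(im[...,1]<40)&(Z<.05)&(Z>.01);rm[:290]=0;rm[315:]=0
r=P[rm][:,:2];print('bead',len(r),np.median(r,0),((np.median(r,0)-O)@R2.T))
E
```

```text
80.32118820882553 0.013678250619230494 0.02747585036156136
80.51930032088057 -0.006236531066127909 -0.0006789137805492259
80.49563694037481 -0.002698511382053938 0.0035245192329745063
face 0.23094821483944 thick 0.017271788601510185 extent b -0.6042177605222369 -0.44793103049507565 amin -0.06060111390972567
inner gap at deep part -0.5781979352075697 -0.47422740187816215
origin [0.55212446 0.11152818] th 1.4049138980995148 origin alt mid [0.55198808 0.11155096]
can [-0.2106  0.0055]
g1 [-0.2302 -0.1367]
g2 [-0.4396 -0.0723]
g3 [-0.3283  0.1354]
anvilfoot [-0.1021 -0.0656]
anvil in bay [-0.12172274 -0.17605468] [ 0.02808348 -0.13535485]
bead 90 [ 0.37159443 -0.04492659] [-0.18405385  0.15229369]
```

```bash
cat >> h.py <<'E'
TH=1.4049;O=np.array([.5521,.1115]);EX=np.array([np.cos(TH),np.sin(TH)]);EY=np.array([-EX[1],EX[0]])
def delta(bx,by,z,tilt=.35,yaw=TH,N=1):
    o=robot.get_obs();R0=R.from_euler('xyz',o['ee_rot']);p=O+bx*EX+by*EY
    Rt=R.from_euler('z',yaw)*R.from_euler('x',np.pi)*R.from_euler('y',tilt)
    d=R0.inv().apply(np.r_[p,z]-o['tool_pos'])*100;rv=(R0.inv()*Rt).as_rotvec()
    print('rot',rv.round(3),np.linalg.norm(rv).round(3),'cm',d.round(2),np.linalg.norm(d).round(2))
def state():
    o=robot.get_obs();p=o['tool_pos'];d=p[:2]-O
    print('t',o['time'],'bay',(d@EX).round(4),(d@EY).round(4),'z',p[2].round(4),'F',(o['wrist_force'][:2]@EX).round(2),(o['wrist_force'][:2]@EY).round(2),o['wrist_force'][2].round(2),'w',o['width'].round(4))
E
python3 -c "
from h import *
delta(-.28,.002,.21)"
```

```text
rot [-0.236  0.297  1.327] 1.38 cm [-52.84 -50.74  -0.47] 73.26
```

Request:
move_arm(deltas=[-0.12,0.15,0.66,-26.4,-25.4,-3,0,-0.236,0.297,1.327,-52.84,-50.74,-0.5,0,-0.236,0.297,1.327,-52.84,-50.74,-0.5,0,-0.236,0.297,1.327,-52.84,-50.74,-0.5,0,-0.236,0.297,1.327,-52.84,-50.74,-0.5,0,-0.236,0.297,1.327,-52.84,-50.74,-0.5,0,-0.236,0.297,1.327,-52.84,-50.74,-0.5,0,-0.236,0.297,1.327,-52.84,-50.74,-0.5,0])

```text
time: 0.9
tool_pos: [0.3713, 0.1393, 0.21]
ee_rot: [3.112, -0.312, 1.582]
wrist_force: [0.2, 0.1, -0.8]
width: 0.0469
finger_force: 0.0
```

```bash
python3 -c "
from h import *
state();delta(-.28,.002,.21)"
```

```text
Traceback (most recent call last):
  File "h.py", line 25, in state
    print('t',o['time'],'bay',(d@EX).round(4),(d@EY).round(4),'z',p[2].round(4),'F',(o['wrist_force'][:2]@EX).round(2),(o['wrist_force'][:2]@EY).round(2),o['wrist_force'][2].round(2),'w',o['width'].round(4))
                                                                                                                                                                                           ^^^^^^^^^^^^^^^^
AttributeError: 'float' object has no attribute 'round'
```

```bash
sed -i "s/o\['width'\].round(4)/round(o['width'],4)/" h.py; python3 -c "
from h import *
state();delta(-.28,.002,.21)"
```

```text
t 0.9 bay -0.0025 0.1829 z 0.21 F 0.11 -0.15 -0.83 w 0.0469
rot [-0.028  0.035  0.168] 0.174 cm [-29.03  13.19  -8.99] 33.13
```

Request:
move_arm(deltas=[-0.028,0.035,0.168,-29.03,13.19,-9,0,-0.028,0.035,0.168,-29.03,13.19,-9,0,-0.028,0.035,0.168,-29.03,13.19,-9,0,-0.028,0.035,0.168,-29.03,13.19,-9,0,-0.028,0.035,0.168,-29.03,13.19,-9,0,-0.028,0.035,0.168,-29.03,13.19,-9,0,-0.028,0.035,0.168,-29.03,13.19,-9,0,-0.028,0.035,0.168,-29.03,13.19,-9,0])

```text
time: 1.7
tool_pos: [0.5063, -0.1652, 0.2084]
ee_rot: [-3.138, -0.348, 1.405]
wrist_force: [0.1, 1.1, -0.5]
width: 0.0469
finger_force: 0.0
```

```bash
python3 -c "
from h import *
state();delta(-.285,.002,.10);delta(-.285,.002,.026)
s=snap('top');cv2.imwrite('pics/top1.png',s['image'][100:380,170:570,::-1])"
```

```text
t 1.7 bay -0.2805 -0.0005 z 0.2084 F 1.1 0.1 -0.48 w 0.0469
rot [-0.003  0.002  0.   ] 0.004 cm [-4.12 -0.22 10.04] 10.85
rot [-0.003  0.002  0.   ] 0.004 cm [-6.65 -0.19 16.99] 18.25
```

View pics/top1.png

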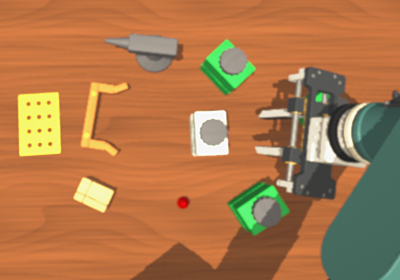

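Closed-in fingers hang clear behind the canister (fingers at (265,130) in the crop); the gap between the green caps is wide enough.

Request:
move_arm(deltas=[0,0,0,-2.1,-0.2,5,0,0,0,0,-4.1,-0.2,10,0,0,0,0,-5,-0.2,12.5,0,0,0,0,-5.8,-0.2,14.6,0,0,0,0,-6.65,-0.2,16.8,0,0,0,0,-6.65,-0.2,16.8,0,0,0,0,-6.65,-0.2,16.8,0])

```text
time: 2.45
tool_pos: [0.5025, -0.1653, 0.0305]
ee_rot: [-3.141, -0.349, 1.412]
wrist_force: [-0.1, 0.1, -0.0]
width: 0.0471
finger_force: 0.0
```

```bash
python3 -c "
from h import *
state();delta(-.25,.002,.025)"
```

```text
t 2.45 bay -0.2812 0.0032 z 0.0305 F 0.06 0.16 -0.01 w 0.0471
rot [-0.003  0.001  0.006] 0.007 cm [2.75 0.15 1.58] 3.17
```

Request:
move_arm(deltas=[0,0,0,0.2,0,0.6,0,0,0,0,0.7,0,0.8,0,0,0,0,1.2,0,1,0,0,0,0,1.6,0,1.15,0,0,0,0,2,0,1.3,0,0,0,0,2.3,0,1.4,0,0,0,0,2.6,0,1.5,0,0,0,0,2.8,0,1.6,0])

```text
time: 3.25
tool_pos: [0.5074, -0.1363, 0.0247]
ee_rot: [-3.141, -0.345, 1.411]
wrist_force: [-2.2, -4.7, 2.2]
width: 0.0471
finger_force: 2.6
```

```bash
python3 -c "
from h import *
state();delta(-.22,.002,.022)"
```

```text
t 3.25 bay -0.2518 0.0032 z 0.0247 F -5.04 1.34 2.22 w 0.0471
rot [-0.003  0.005  0.006] 0.008 cm [2.9  0.14 1.33] 3.19
```

Request:
move_arm(deltas=[0,0,0,0.35,0,0.13,0,0,0,0,0.7,0,0.26,0,0,0,0,1.05,0,0.4,0,0,0,0,1.4,0,0.55,0,0,0,0,1.75,0,0.7,0,0,0,0,2.1,0,0.8,0,0,0,0,2.45,0,0.95,0,0,0,0,2.8,0,1.1,0])

```text
time: 4.05
tool_pos: [0.5133, -0.1075, 0.0244]
ee_rot: [3.139, -0.344, 1.41]
wrist_force: [-1.3, -6.1, 3.4]
width: 0.0472
finger_force: 3.1
```

```bash
cat >> h.py <<'E'
def can(s=None):
    s=s or snap('top');P=pts(s);Z=P[...,2];b=(P[...,:2]-O)@np.stack([EX,EY]).T
    m=(abs(Z-.105)<.006)&(abs(b[...,1])<.07)&(b[...,0]<.06)&(b[...,0]>-.26)&(s['image'].min(-1)>150)
    m|=(abs(Z-.131)<.004)&(abs(b[...,1])<.05)&(b[...,0]<.06)&(b[...,0]>-.22)
    c,sz,a=cv2.minAreaRect(b[m].astype(np.float32));print('can bay',np.round(c,4),np.round(sz,3),'a',round(a,1),m.sum())
    return s
E
python3 -c "
from h import *
state();delta(-.17,.002,.022);s=can();cv2.imwrite('pics/top2.png',s['image'][100:380,170:570,::-1])"
```

```text
t 4.05 bay -0.2224 0.0021 z 0.0244 F -6.23 0.29 3.39 w 0.0472
rot [0.    0.006 0.005] 0.008 cm [4.85 0.03 1.99] 5.25
can bay [-0.1829 -0.0016] [0.06  0.084] a 0.2 1289
```

View pics/top2.png

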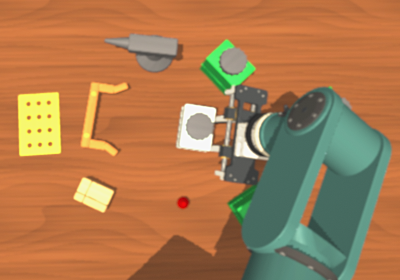

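The canister is now square to the bay (0.2°) and 2 mm off the centre line, with both fingers on its foot and the greens clear. I'll keep pushing.

Request:
move_arm(deltas=[0,0,0,0.5,0,0.18,0,0,0,0,1.1,0,0.4,0,0,0,0,1.7,0,0.65,0,0,0,0,2.3,0,0.87,0,0,0,0,2.9,0,1.1,0,0,0,0,3.5,0,1.33,0,0,0,0,4.1,0,1.56,0,0,0,0,4.7,0,1.8,0])

```text
time: 4.9
tool_pos: [0.522, -0.058, 0.0241]
ee_rot: [3.138, -0.344, 1.411]
wrist_force: [-2.0, -7.4, 5.8]
width: 0.0472
finger_force: 3.8
```

```bash
python3 -c "
from h import *
state();delta(-.12,.002,.022);can()"
```

```text
t 4.9 bay -0.1722 0.0017 z 0.0241 F -7.67 0.74 5.83 w 0.0472
rot [0.002 0.006 0.005] 0.008 cm [ 4.84 -0.01  1.96] 5.22
can bay [-0.1609  0.0006] [0.089 0.116] a 89.3 1314
```

Request:
move_arm(deltas=[0,0,0,0.5,0,0.18,0,0,0,0,1.1,0,0.4,0,0,0,0,1.7,0,0.65,0,0,0,0,2.3,0,0.87,0,0,0,0,2.9,0,1.1,0,0,0,0,3.5,0,1.33,0,0,0,0,4.1,0,1.56,0,0,0,0,4.7,0,1.8,0])

```text
time: 5.75
tool_pos: [0.5303, -0.0084, 0.0235]
ee_rot: [3.137, -0.344, 1.411]
wrist_force: [-1.0, -8.9, 5.4]
width: 0.0469
finger_force: 3.9
```

```bash
sed -i 's/>-.26)/>-.16)/;s/>-.22)/>-.13)/' h.py; python3 -c "
from h import *
state();delta(-.08,.002,.022);s=can();cv2.imwrite('pics/top3.png',s['image'][100:380,170:570,::-1])"
```

```text
t 5.75 bay -0.1218 0.0017 z 0.0235 F -8.93 -0.48 5.43 w 0.0469
rot [0.002 0.006 0.006] 0.008 cm [ 3.89 -0.01  1.55] 4.19
can bay [-0.0902  0.0021] [0.075 0.093] a 0.1 1314
```

View pics/top3.png

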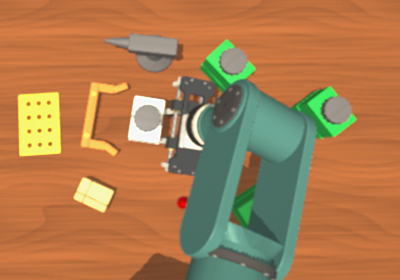

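The canister (147,118 in the crop) is square and heading straight into the bay mouth. The gripper clears the anvil and the greens.

Request:
move_arm(deltas=[0,0,0,0.6,0,0.22,0,0,0,0,1.3,0,0.48,0,0,0,0,2.0,0,0.75,0,0,0,0,2.7,0,1.0,0,0,0,0,3.4,0,1.28,0,0,0,0,4.1,0,1.55,0,0,0,0,4.8,0,1.8,0,0,0,0,5.4,0,2.05,0])

```text
time: 6.6
tool_pos: [0.5391, 0.0492, 0.0223]
ee_rot: [3.138, -0.345, 1.411]
wrist_force: [-1.9, -7.5, 5.3]
width: 0.0468
finger_force: 3.9
```

```bash
sed -i 's/>-.16)/>-.07)/;s/>-.13)/>-.06)/' h.py; python3 -c "
from h import *
state();delta(-.0395,.002,.022);can()"
```

```text
t 6.6 bay -0.0636 0.0025 z 0.0223 F -7.7 0.65 5.25 w 0.0468
rot [0.001 0.005 0.006] 0.007 cm [2.26 0.07 0.84] 2.41
can bay [-0.0242 -0.0013] [0.06  0.084] a 0.2 1308
```

Canister at −24 mm. I'll creep in and watch the force.

Request:
move_arm(deltas=[0,0,0,0.25,0,0.08,0,0,0,0,0.5,0,0.17,0,0,0,0,0.75,0,0.26,0,0,0,0,1.0,0,0.35,0,0,0,0,1.25,0,0.44,0,0,0,0,1.5,0,0.53,0,0,0,0,1.75,0,0.62,0,0,0,0,1.9,0,0.68,0])

```text
time: 7.45
tool_pos: [0.5418, 0.0692, 0.0219]
ee_rot: [3.14, -0.346, 1.411]
wrist_force: [-2.0, -8.0, 6.2]
width: 0.0471
finger_force: 3.9
```

```bash
python3 -c "
from h import *
state();can()"
```

```text
t 7.45 bay -0.0434 0.0032 z 0.0219 F -8.19 0.68 6.17 w 0.0471
can bay [-0.017   0.0034] [0.085 0.093] a 0.1 1312
```

Request:
move_arm(deltas=[0,0,0,0.1,0,0.03,0,0,0,0,0.19,0,0.07,0,0,0,0,0.28,0,0.1,0])

```text
time: 7.8
tool_pos: [0.5422, 0.072, 0.0219]
ee_rot: [3.14, -0.346, 1.411]
wrist_force: [-1.4, -7.8, 5.4]
width: 0.0472
finger_force: 3.8
```

```bash
python3 -c "
from h import *
state()"
```

```text
t 7.8 bay -0.0406 0.0032 z 0.0219 F -7.89 0.12 5.42 w 0.0472
```

Not at the stop yet, so another 1 mm per row.

Request:
move_arm(deltas=[0,0,0,0.09,0,0.03,0,0,0,0,0.18,0,0.06,0])

```text
time: 8.0
tool_pos: [0.5424, 0.0732, 0.0219]
ee_rot: [3.14, -0.344, 1.411]
wrist_force: [-2.8, -10.3, 7.4]
width: 0.0469
finger_force: 5.6
```

Request:
move_arm(deltas=[0,0,0,0.09,0,0.03,0])

```text
time: 8.1
tool_pos: [0.5425, 0.0733, 0.0219]
ee_rot: [3.14, -0.342, 1.411]
wrist_force: [-2.5, -13.6, 6.8]
width: 0.0474
finger_force: 6.7
```

The force is rising (14 N) and the motion has stalled: it is against the stop. I'll press once more lightly, then back off.

Request:
move_arm(deltas=[0,0,0,0.08,0,0.03,0,0,0,0,0.08,0,0.03,0])

```text
time: 8.3
tool_pos: [0.5426, 0.0734, 0.0219]
ee_rot: [3.14, -0.341, 1.411]
wrist_force: [-3.3, -13.3, 8.5]
width: 0.0467
finger_force: 7.0
```

Request:
move_arm(deltas=[0,0,0,-0.5,0,-0.18,0,0,0,0,-1.5,0,-0.55,0,0,0,0,-3.3,0,-1.2,0,0,0,0,-5.2,0,-1.9,0,0,0,0,-5.2,0,-3.9,0,0,0,0,-5.2,0,-7,0,0,0,0,-5.2,0,-11,0,0,0,0,-5.2,0,-14,0])

```text
time: 9.1
tool_pos: [0.5264, -0.0181, 0.1364]
ee_rot: [-3.141, -0.35, 1.411]
wrist_force: [0.2, -0.7, 0.3]
width: 0.0469
finger_force: 0.0
```

```bash
python3 -c "
from h import *
state();s=can();cv2.imwrite('pics/top4.png',s['image'][100:380,170:570,::-1])"
```

```text
t 9.1 bay -0.132 0.0039 z 0.1364 F -0.68 -0.32 0.35 w 0.0469
can bay [-0.0002 -0.0008] [0.06  0.084] a 0.1 1297
```

View pics/top4.png

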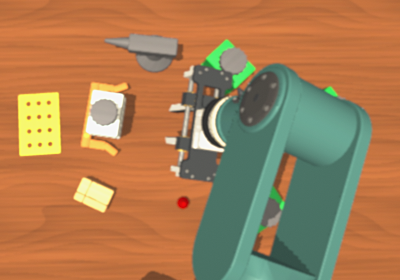

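The canister (103,113 in the crop) sits home and square, and the gripper is clear.

Request:
move_arm(deltas=[0,0,0,0,0,-3,0,0,0,0,0,0,-3,0,0,0,0,0,0,-3,0])

```text
time: 9.45
tool_pos: [0.525, -0.0278, 0.1625]
ee_rot: [-3.141, -0.349, 1.41]
wrist_force: [0.1, 0.3, -1.0]
width: 0.0472
finger_force: 0.0
```

```bash
python3 -c "
from h import *
state();print(robot.close_job())"
```

```text
t 9.45 bay -0.1419 0.0038 z 0.1625 F 0.36 -0.04 -1.0 w 0.0472
the job is handed in; nothing more can be done
None
```

The canister is home against the back stop: last measured within 1 mm of its parked position and 0.1° of square, with the arm clear and no bystander visibly moved. The job was handed in at 9.45 s; no verdict was returned.

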